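# Try the bangle turntable, then snap its hub cap on

## Robot

A 6-joint arm with a two-finger parallel gripper is mounted at the origin on a cart in front of the work surface, level with it; the furniture and walls round the work are solid. World frame = base frame: x ahead of the robot, y to its left, z up, the work surface at z = 0. Lengths are in m, angles in rad, forces in N, time in s.
With the tool pointing down it reaches from about 0.3 to 0.775 m from the base axis. Payload 14.6 kg.
Tool frame: the origin (TCP) lies on the centre line of the jaws, within the pads' length; the fingertips stand 19 mm ahead of it and the grasp point (between the pads) is the TCP (manip.tip_reach is the distance from the TCP to the fingertips, in m); x points along the fingers, y is the direction in which the jaws open and shut, and the axes are right-handed (so a half turn about x gives the same grasp; the last joint's range is limited). The gripper opens to 85 mm and grips with 20 to 120 N. Pads are 22 mm wide; open, the fingers measure 114 mm over their backs; the gripper's body (76 mm by 85 mm) begins 54 mm behind the grasp point. The pads swing forward as they close: fully open they stand 13 mm farther back than shut.
Start: joints at [-1.267, 0.3, 1.521, -0, 1.321, -0.067], TCP at [0.199, -0.513, 0.25] pointing down, gripper open.
Joint ranges: [-3.03, 3.03], [-0.79, 2.21], [0.23, 2.52], [-1.04, 4.18], [0, 3.07], [-2.55, 2.55]. Speed limits (rad/s): [2.22, 2.22, 2.57, 3.14, 3.14, 3.14].

## Interface

Orientations are given as a unit quaternion [w, x, y, z].
In Python, from cell import manip, eyes, nets gives the robot as it stands. The module is installed in compiled form; this text tells all that it offers.
- The arm moves only by the tool carry_out, never from a script. Its argument "targets" is a list of rows, each an object of numbers: "hand": the finger opening in mm, from 0 to 85.4; "dx", "dy", "dz": the shift along the tool's x, y, z in mm; "wx", "wy", "wz": the turn, a rotation vector about the tool's x, y, z in rad. A call has 1 to 12 rows; each row is the pose to reach, as a shift and turn from the pose commanded when the call began, along the tool's axes at that moment; what a row does not reach only later rows make up. A row lasts 1/8 s, in which the tool goes at most 62.5 mm and 10.7 degrees, less where a joint would pass 70% of its speed; a pose out of reach is approached as far as the arm can. A call with a gripper value outside its range is refused whole. The fingers move at their own pace and stop on an object; "force" is the grip in N (left out, the last holds). Time passes only in rows, so rows that repeat a pose let the fingers close. It gives the time, the measured TCP pose, the force and the opening at its end, in the units of the state.
- manip.get_state(): the state, without advancing time (a new reading comes with each control period).
- eyes.snapshot(name): name is "side" or "top"; returns a dict with "image" (400x640x3 uint8, blue, green, red), "fx", "fy", "cx", "cy" (pixels), "extrinsics" (4x4, takes a point from camera to world coordinates). Camera axes: x right, y down, z forward; pixel columns grow to the right and rows downward; lengths in m; the calibration is good to about 2 mm. A picture is of the moment at which its call begins. There is no depth.
- manip.close_job(): hands the job in, once; it reports no verdict.
Trained networks look in a picture, given as the dict that the camera call returned (one of the last four; its "shot" number tells which), for a name from the list of things; names that differ only in an ending like _2 or _b are one class to them, and where a whole thing is asked for, a point or a joint stands for the part that bears it (a point fixed in the world has none). Each returns a list of dicts, best first, with "score" (0 to 1); they miss things now and then, are a little off and sometimes report something else, mostly with a low value. They report only what shows in the picture. A call takes as long as a camera call.
- nets.look_for(label, picture): "pixel" ([column, row] in pixels, amid what is visible of it).
- nets.trace(label, picture): "pixels" (400x640 bool, what is visible of it) and "pixel" ([column, row] in pixels, amid what is visible of it).
- nets.mark_of(label, picture): "pixel" ([column, row] in pixels: a listed point, or the origin of a listed thing).
The state is a dict: "time": time; "qpos": joint angles; "joint_vel": joint speeds; "joint_torque": joint torques, N m; "position": TCP position; "tool_rot": TCP orientation; "ft_force": force on the tool from outside, world axes, zero at the start; "moment": the same for the moment, N m; "width": finger opening in m.
Only numpy, scipy, OpenCV 4.12 (cv2) and the standard library are available. Lean on these libraries where they do the work, as an engineer would, in place of code of your own. Each camera call takes 0.05 s, during which the arm holds its last target.

## Task

Try out the bangle turntable: take it by its upright finger knob and turn it one full turn by hand, either way round. Then pick up the ribbed metal hub cap that stands mouth down on the table and press it straight down onto the stud in the middle of the turntable until it clicks and sits fully home on the collar. Do not let go: finish while still holding the cap and pressing it firmly down, and leave the other goods where they are.

Things in the scene. Friction and masses are not known exactly. Their poses are not given: they have to be found in the camera images.
- wheel (a joint): Turn of the turntable about its upright axle, in rad; 0 at the start, grows anticlockwise from above; stops only at 9 and -9, stays where it is left, drags with 0.06 N m. It is a round wooden tray, 170 mm across, its face 28 mm above the table, on a fixed foot. Three bangles, 7 mm high, are fixed flat on it and turn with it.
- knob_grip (a point): Centre of the upright finger knob on the tray: a wooden cylinder 20 mm across, from 33 to 73 mm above the table, this point 57 mm above it. Its axis stands 66 mm from the turntable's axle, and it travels round that circle with the tray. The knob spins freely on its own upright pin, so a gripper may hold it without turning the wrist.
- stud_seat (a point): Centre of the top face of the fixed steel collar (33 mm across) round the stud, on the turntable's axle, 40 mm above the table; z points up. The stud rises 20 mm above this face, is 17 mm thick with a tapered top, and has four sprung barbs, 24 mm across in all, 4 to 16 mm above the face. The cap's mouth comes to rest on this face. Stud, collar and foot (all body stand) do not turn.
- cap_center (a point): Centre of the loose hub cap, half-way up, 14 mm above its mouth: a ribbed aluminium cylinder 35 mm across and 28 mm high, 50 g, closed top, mouth downwards (z points up), standing on the table behind the turntable. The mouth is 20 mm wide through a 2.5 mm thick lip; the bore above it is 27 mm wide. When home, this point lies 14 mm above point stud_seat.
- cap: The same hub cap; origin at the centre of its mouth, z up towards its closed top. Pressing it on meets a resistance that starts about 9 mm above the seat and rises to about 12 N (at most 18) 5 mm above it; then the force drops, the barbs snap out behind the lip about 3 mm above the seat, and the mouth comes down on the hard collar, where the force rises again.
- stand: The turntable's fixed foot, axle, collar and stud; the foot is 124 mm across; origin on the table under the axle, z up. A tall round glass jar of beads, about 170 mm across, stands fixed to the right of turntable and cap: keep the hand clear of it, and of the tall picture stands and the plant at the right.
- gift_box_0: Bystander, not to be disturbed: square gift box with a band, 70x70x36 mm, behind the cap to the left; origin at the centre of its underside.
- gift_box_1: Bystander, not to be disturbed: square gift box with a band, 65x65x36 mm, at the left; origin at the centre of its underside.
- bangle_4: Bystander, not to be disturbed: loose bangle ring lying flat, 55 mm across, 7 mm thick, at the left, between the gift boxes; origin at the centre of its underside.
- bottle_opener: Bystander, not to be disturbed: bottle opener with a wooden handle, 140 mm long, lying behind the cap; origin at the centre of its underside.
- bangle_5: Bystander, not to be disturbed: loose bangle ring lying flat, 54 mm across, 6 mm thick, on the table behind the glass jar; origin at the centre of its underside.
- coaster_stack_3: Bystander, not to be disturbed: round stack of coasters in a bag, 105 mm across, 44 mm high, at the front of the table; origin at the centre of its underside.
- till_pen: Bystander, not to be disturbed: ball pen, 129 mm long, lying at the front of the table; origin at the centre of its underside.
- tape_roll: Bystander, not to be disturbed: roll of packing tape, 104 mm across, 25 mm high, lying at the front right; origin at the centre of its underside.

How it is judged:
On the way, in this order (a step that is already met when the one before it is completed fails the run):
1. the turntable has been turned through one full turn (at least 6.0 rad either way) ((value of joint wheel above 6 rad or value of joint wheel below -6 rad)), for 0.05 s.
2. the cap has snapped over the stud, sits home on the collar and is pressed down by the fingers (z of cap_center in the frame of stud_seat below 0.016 m and horizontal distance between cap_center and stud_seat below 0.004 m and angle between cap_center's own z axis and vertical below 0.1 rad and contact force between cap and stand above 4 N and contact force between the fingers and cap above 3 N), for 0.2 s.
At the end, for the whole second after the job is handed in: The cap is home on the collar (within 2 mm in height, 4 mm sideways, 0.1 rad upright), the fingers still hold it (3 N or more) and press it on the stand with more than 4 N (all of step 2); the arm keeps its last pose, push and grip.
It fails at once if a bystander was moved by more than 30 mm (distance of any of gift_box_0, gift_box_1, bangle_4, bottle_opener, bangle_5, coaster_stack_3, till_pen, tape_roll from where it was at the start of the episode above 0.03 m).
It also fails if it takes over 72 s, if anything falls off the work surface, if the arm or the gripper's body presses on something with over 40 N, if the wrist force passes 120 N, or if a joint passes its speed limit or range.

## Working session

There is one attempt and no reset: what is moved stays moved. The work goes in short steps, Python scripts to look and compute and a tool call to move; the robot and the scene stay as the last step left them, time stands still between calls to the robot, and variables do not carry over. Pictures are saved under pics/ and viewed, and the job is handed in when it is done.

Besides the shell and the picture viewer there is one more tool, called after "Call:" as a command line: name --argument value ..., lists and objects as JSON in quotes. carry_out: Moves the arm, as the interface text tells. Its arguments: {"type":"object","properties":{"targets":{"type":"array","items":{"type":"object","properties":{"hand":{"type":"number"},"dx":{"type":"number"},"dy":{"type":"number"},"dz":{"type":"number"},"wx":{"type":"number"},"wy":{"type":"number"},"wz":{"type":"number"}}}},"force":{"type":"number"}},"required":["targets"]}

```bash
mkdir -p pics; cat > h.py <<'E'
from cell import manip, eyes, nets
import numpy as np, cv2
def ray(s,p):
    E=np.array(s["extrinsics"]);d=np.array([(p[0]-s["cx"])/s["fx"],(p[1]-s["cy"])/s["fy"],1.])
    d=E[:3,:3]@d;return E[:3,3],d/np.linalg.norm(d)
def atz(s,p,z):
    o,d=ray(s,p);return o+d*(z-o[2])/d[2]
def tri(l):
    A=np.zeros((3,3));b=np.zeros(3)
    for s,p in l:
        o,d=ray(s,p);P=np.eye(3)-np.outer(d,d);A+=P;b+=P@o
    x=np.linalg.solve(A,b)
    return x,[float(np.linalg.norm(np.cross(x-ray(s,p)[0],ray(s,p)[1]))) for s,p in l]
E
python3 - <<'E'
from h import *
np.set_printoptions(precision=4,suppress=True)
st=manip.get_state();print(st)
S={n:eyes.snapshot(n) for n in("side","top")}
for n,s in S.items():
    cv2.imwrite(f"pics/{n}0.png",s["image"]);print(n,s["shot"],s["fx"],s["cx"],s["cy"],np.array(s["extrinsics"]))
for l in("knob_grip","stud_seat","cap_center","cap","stand"):
    L=[]
    for n,s in S.items():
        r=nets.mark_of(l,s)
        print(l,n,[(np.round(q["pixel"],1),round(q["score"],2)) for q in r[:2]])
        if r:L.append((s,r[0]["pixel"]))
    if len(L)==2:print(tri(L))
print(manip.get_state()["time"])
E
```

```text
{'time': 0.0, 'qpos': array([-1.2666,  0.3005,  1.5216, -0.    ,  1.3207, -0.0666]), 'joint_vel': array([ 0.0007,  0.0008, -0.0012, -0.001 , -0.0004,  0.0018]), 'joint_torque': array([  0.0014, -54.3509, -36.1794,  -0.0001,   0.004 ,   0.    ]), 'position': array([ 0.1992, -0.5124,  0.2497]), 'tool_rot': array([-0.1299, -0.6949, -0.1308,  0.695 ]), 'ft_force': array([-0.3657,  0.0451, -0.112 ]), 'moment': array([-0.0059,  0.0579,  0.0217]), 'width': 0.0851648273771777}
side 1 375.43672347214675 314.41788579843956 198.84962394183492 [[-0.9634 -0.1878  0.1913  0.3335]
 [-0.2673  0.6184 -0.739   0.9251]
 [ 0.0205 -0.7631 -0.646   0.7649]
 [ 0.      0.      0.      1.    ]]
top 2 447.3981343217565 319.57302192146335 196.80761252134582 [[ 0.0043 -0.9888  0.1494  0.4149]
 [-0.9999 -0.0025  0.0119  0.1076]
 [-0.0114 -0.1495 -0.9887  1.1167]
 [ 0.      0.      0.      1.    ]]
knob_grip side [(array([345.8, 264.9]), 0.58)]
knob_grip top [(array([235.2, 270.2]), 0.37)]
(array([0.403 , 0.3202, 0.0435]), [0.002550366180632343, 0.002550366180632328])
stud_seat side [(array([333.6, 250.1]), 0.85), (array([240.7, 284.2]), 0.61)]
stud_seat top [(array([255.1, 250.6]), 0.79)]
(array([0.4469, 0.2749, 0.036 ]), [0.00012755813171686495, 0.00012755813171686368])
cap_center side [(array([275.5, 230.2]), 0.53)]
cap_center top [(array([275.4, 182. ]), 0.72), (array([232.5, 269.2]), 0.47)]
(array([0.6206, 0.2319, 0.0169]), [0.002314774921996632, 0.002314774921996778])
cap side [(array([275.9, 235. ]), 0.52)]
cap top [(array([275.3, 187.8]), 0.46), (array([439. , 271.5]), 0.17)]
(array([0.6137, 0.2348, 0.0012]), [0.0074962589350873075, 0.007496258935087302])
stand side [(array([332.2, 257.6]), 0.77)]
stand top [(array([253.2, 253.9]), 0.72)]
(array([0.4435, 0.2831, 0.0158]), [0.0039331632238661885, 0.003933163223866199])
0.6
```

View pics/side0.png

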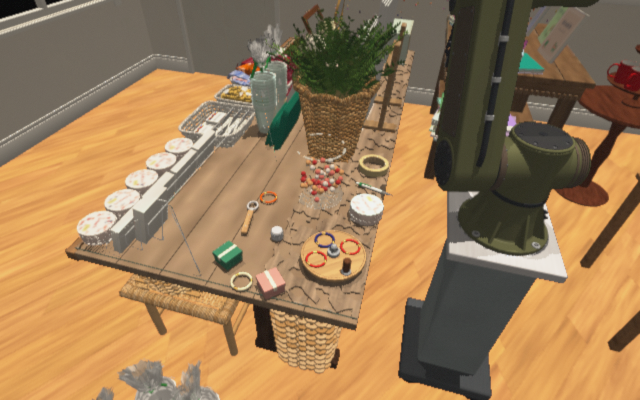

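View pics/top0.png

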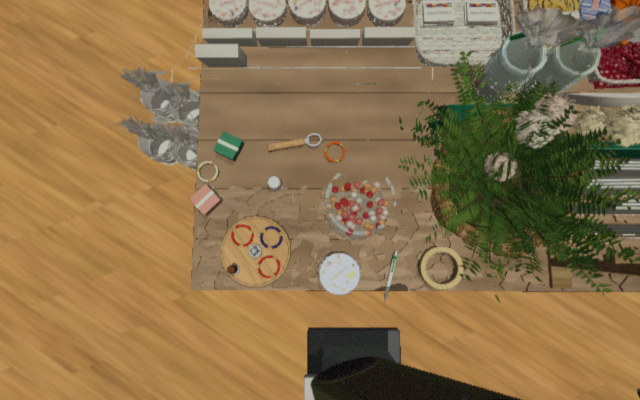

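Side: turntable at (333,252), knob at (346,265), cap at (277,233). Top: turntable at (255,251), dark knob at (233,268), cap at (274,183), jar at (358,208). Next I refine the estimates from enlarged crops.

```bash
python3 - <<'E'
from h import *
a=cv2.imread("pics/top0.png")[165:305,190:350];b=cv2.imread("pics/side0.png")[215:295,255:385]
cv2.imwrite("pics/z1.png",cv2.resize(a,None,fx=4.9,fy=4.2,interpolation=cv2.INTER_CUBIC) if 0 else cv2.resize(a,(640,560),interpolation=cv2.INTER_CUBIC));cv2.imwrite("pics/z2.png",cv2.resize(b,(780,480),interpolation=cv2.INTER_CUBIC))
S={n:eyes.snapshot(n) for n in("side","top")}
C={"stud":([],0)}
for l in("cap","knob_grip","stud_seat"):
  for n,s in S.items():
    if l!="stud_seat":
      for t in nets.trace(l,s)[:1]:
        ys,xs=np.nonzero(t["pixels"]);print(l,n,t["score"],t["pixel"],xs.min(),xs.max(),ys.min(),ys.max(),len(xs))
    for m in nets.mark_of(l,s)[:1]: print(" mark",m)
# expected projections
def proj(s,X):
    E=np.array(s["extrinsics"]);c=E[:3,:3].T@(np.array(X)-E[:3,3]);return s["fx"]*c[0]/c[2]+s["cx"],s["fy"]*c[1]/c[2]+s["cy"]
for X in([.447,.275,.04],[.62,.232,.014],[.62,.232,.028],[.62,.232,0],[.4,.322,.073],[.4,.322,.033]):
    print(X,[np.round(proj(s,X),1) for s in S.values()])
E
```

```text
cap side 0.74 [277.2, 234.2] 272 282 227 240 124
 mark {'pixel': [277.5, 234.5], 'score': 0.54}
cap top 0.53 [273.6, 184.5] 267 280 175 189 172
 mark {'pixel': [276.6, 187.1], 'score': 0.71}
knob_grip side 0.72 [275.4, 229.7] 271 283 226 239 147
 mark {'pixel': [226.7, 255.7], 'score': 0.66}
knob_grip top 0.51 [231.9, 265.3] 227 237 264 272 80
 mark {'pixel': [232.3, 269.9], 'score': 0.44}
 mark {'pixel': [335.4, 250.5], 'score': 0.89}
 mark {'pixel': [256.0, 251.6], 'score': 0.91}
[0.447, 0.275, 0.04] [array([333.6, 249.1]), array([254.8, 250.6])]
[0.62, 0.232, 0.014] [array([276.6, 231.2]), array([275.3, 181.5])]
[0.62, 0.232, 0.028] [array([276.3, 227.6]), array([274.7, 180.5])]
[0.62, 0.232, 0] [array([276.8, 234.7]), array([275.9, 182.5])]
[0.4, 0.322, 0.073] [array([348.8, 257.9]), array([231.8, 270.6])]
[0.4, 0.322, 0.033] [array([347.5, 268.6]), array([235.2, 270.3])]
```

View pics/z1.png

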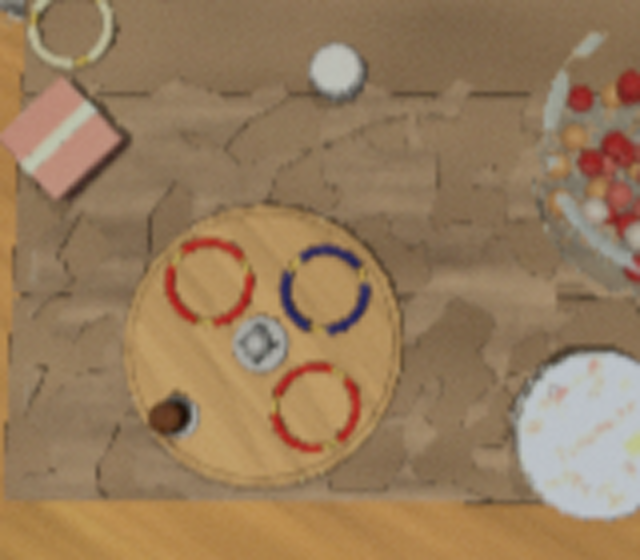

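View pics/z2.png

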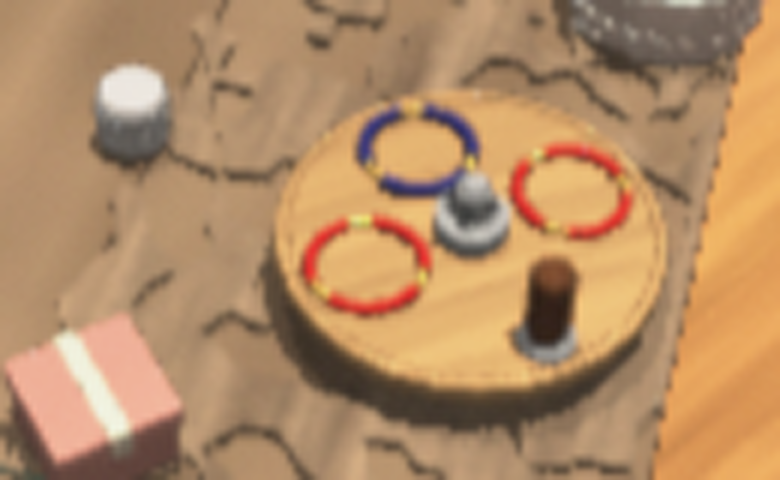

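```bash
python3 - <<'E'
from h import *
np.set_printoptions(precision=4,suppress=True)
S={n:eyes.snapshot(n) for n in("side","top")}
for n,a,b in(("captop .028",(276.8,229.2),(273.6,182.1)),("knobtop .073",(346.8,259.6),(231.4,268.4)),("studtop .06",(334,245.5),(254.3,249.7)),("collar .04",(333.1,251.0),(254.8,250.3))):
    z=float(n.split()[1])
    print(n,tri([(S["side"],a),(S["top"],b)]),atz(S["side"],a,z),atz(S["top"],b,z))
# tray fit in top image
im=S["top"]["image"];
from scipy.spatial.transform import Rotation as R
st=manip.get_state();q=st["tool_rot"];print(R.from_quat([q[1],q[2],q[3],q[0]]).as_matrix(),st["position"])
E
```

```text
captop .028 (array([0.617 , 0.2351, 0.0254]), [0.0005693560300787039, 0.0005693560300788269]) [0.6166 0.2375 0.028 ] [0.616  0.2347 0.028 ]
knobtop .073 (array([0.4045, 0.324 , 0.0678]), [0.00035322830778520116, 0.0003532283077852556]) [0.4037 0.3285 0.073 ] [0.4049 0.323  0.073 ]
studtop .06 (array([0.4478, 0.2742, 0.0527]), [0.0009145325086145278, 0.0009145325086145779]) [0.4457 0.2809 0.06  ] [0.4484 0.2732 0.06  ]
collar .04 (array([0.4478, 0.2761, 0.0335]), [6.0904533787011816e-05, 6.090453378699737e-05]) [0.4467 0.2819 0.04  ] [0.4477 0.2751 0.04  ]
[[ 0.      0.3623 -0.932 ]
 [ 0.     -0.932  -0.3623]
 [-1.     -0.     -0.    ]] [ 0.1993 -0.5126  0.2503]
```

```bash
cat >> h.py <<'E'
from scipy.spatial.transform import Rotation as R
def rotm(q): return R.from_quat([q[1],q[2],q[3],q[0]]).as_matrix()
def tgt(yaw): # tool x down, tool y at yaw (deg)
    a=np.radians(yaw);y=np.array([np.cos(a),np.sin(a),0]);x=np.array([0,0,-1.]);return np.column_stack([x,y,np.cross(x,y)])
def rows(P,hand=None,pose0=None):
    if pose0 is None:
        st=manip.get_state();p0=np.array(st["position"]);R0=rotm(st["tool_rot"])
    else: p0=np.array(pose0[:3]);R0=tgt(pose0[3])
    for P_ in P:
        d=R0.T@(np.array(P_[:3])-p0)*1000;w=R.from_matrix(R0.T@tgt(P_[3])).as_rotvec()
        print('{"dx":%.1f,"dy":%.1f,"dz":%.1f,"wx":%.3f,"wy":%.3f,"wz":%.3f}'%(*d,*w))
E
python3 - <<'E'
from h import *
A=np.array([.199,-.5124,.25,-68.8]);B=np.array([.345,-.03,.25,0])
rows([A+(B-A)*i/9 for i in range(1,10)])
E
```

```text
{"dx":0.3,"dy":-44.4,"dz":-34.3,"wx":-0.133,"wy":-0.000,"wz":0.000}
{"dx":0.3,"dy":-88.5,"dz":-68.9,"wx":-0.266,"wy":-0.000,"wz":0.000}
{"dx":0.3,"dy":-132.5,"dz":-103.4,"wx":-0.399,"wy":-0.000,"wz":0.000}
{"dx":0.3,"dy":-176.6,"dz":-138.0,"wx":-0.533,"wy":-0.000,"wz":0.000}
{"dx":0.3,"dy":-220.7,"dz":-172.5,"wx":-0.666,"wy":-0.000,"wz":0.000}
{"dx":0.3,"dy":-264.8,"dz":-207.1,"wx":-0.800,"wy":-0.000,"wz":0.000}
{"dx":0.3,"dy":-308.9,"dz":-241.6,"wx":-0.933,"wy":-0.000,"wz":0.000}
{"dx":0.3,"dy":-352.9,"dz":-276.1,"wx":-1.067,"wy":-0.000,"wz":0.000}
{"dx":0.3,"dy":-397.0,"dz":-310.7,"wx":-1.200,"wy":-0.000,"wz":0.000}
```

Call:
carry_out --targets '[{"hand": 50,"dy": -44,"dz": -34,"wx": -0.133},{"hand": 50,"dy": -88,"dz": -69,"wx": -0.266},{"hand": 50,"dy": -132,"dz": -103,"wx": -0.4},{"hand": 50,"dy": -176,"dz": -138,"wx": -0.533},{"hand": 50,"dy": -221,"dz": -172,"wx": -0.666},{"hand": 50,"dy": -265,"dz": -207,"wx": -0.8},{"hand": 50,"dy": -309,"dz": -242,"wx": -0.933},{"hand": 50,"dy": -353,"dz": -276,"wx": -1.067},{"hand": 50,"dy": -397,"dz": -311,"wx": -1.2}]'

```text
$.targets[0]: bad value
```

```bash
python3 - <<'E'
from h import *
st=manip.get_state();print(st["time"],st["position"],st["width"],st["qpos"],rotm(st["tool_rot"])[:,1])
A=np.array([.345,-.03,.25,0]);B=np.array([.345,.12,.25,16]);C=np.array([.4045,.3238,.14,41.2])
rows([A+(B-A)*i/3 for i in range(1,4)]+[B+(C-B)*i/5 for i in range(1,6)])
E
```

```text
1.3 [ 0.1992874  -0.51260762  0.25028567] 0.08571080132066214 [-1.26660671e+00  2.99888992e-01  1.52100225e+00  8.37303444e-06
  1.32072587e+00 -6.65975490e-02] [ 3.62347289e-01 -9.32043154e-01 -2.38634917e-05]
{"dx":0.3,"dy":-443.6,"dz":-328.8,"wx":-1.293,"wy":-0.000,"wz":0.000}
{"dx":0.3,"dy":-490.2,"dz":-346.9,"wx":-1.386,"wy":-0.000,"wz":0.000}
{"dx":0.3,"dy":-536.8,"dz":-365.0,"wx":-1.479,"wy":-0.000,"wz":0.000}
{"dx":22.3,"dy":-570.5,"dz":-390.9,"wx":-1.567,"wy":-0.000,"wz":0.000}
{"dx":44.3,"dy":-604.2,"dz":-416.8,"wx":-1.655,"wy":-0.000,"wz":0.000}
{"dx":66.3,"dy":-637.9,"dz":-442.6,"wx":-1.743,"wy":-0.000,"wz":0.000}
{"dx":88.3,"dy":-671.5,"dz":-468.5,"wx":-1.831,"wy":-0.000,"wz":0.000}
{"dx":110.3,"dy":-705.2,"dz":-494.3,"wx":-1.919,"wy":-0.000,"wz":0.000}
```

Call:
carry_out --targets '[{"hand": 50,"dx": 0,"dy": -44,"dz": -34,"wx": -0.133,"wy": 0,"wz": 0},{"hand": 50,"dx": 0,"dy": -88,"dz": -69,"wx": -0.266,"wy": 0,"wz": 0},{"hand": 50,"dx": 0,"dy": -132,"dz": -103,"wx": -0.4,"wy": 0,"wz": 0},{"hand": 50,"dx": 0,"dy": -176,"dz": -138,"wx": -0.533,"wy": 0,"wz": 0},{"hand": 50,"dx": 0,"dy": -221,"dz": -172,"wx": -0.666,"wy": 0,"wz": 0},{"hand": 50,"dx": 0,"dy": -265,"dz": -207,"wx": -0.8,"wy": 0,"wz": 0},{"hand": 50,"dx": 0,"dy": -309,"dz": -242,"wx": -0.933,"wy": 0,"wz": 0},{"hand": 50,"dx": 0,"dy": -353,"dz": -276,"wx": -1.067,"wy": 0,"wz": 0},{"hand": 50,"dx": 0,"dy": -397,"dz": -311,"wx": -1.2,"wy": 0,"wz": 0}]'

```text
time: 2.42
position: [0.3455, -0.0281, 0.2507]
tool_rot: [0.501, 0.499, 0.501, -0.499]
ft_force: [1.0, -0.5, 0.0]
width: 0.0497
```

```bash
python3 - <<'E'
from h import *
st=manip.get_state();print(st["time"],st["position"],st["width"],st["qpos"],rotm(st["tool_rot"])[:,1])
A=np.array([.345,-.03,.25,0]);B=np.array([.345,.12,.25,16]);C=np.array([.4045,.3238,.14,41.2])
rows([A+(B-A)*i/3 for i in range(1,4)]+[B+(C-B)*i/5 for i in range(1,6)],pose0=[.345,-.03,.25,0])
E
```

```text
2.425 [ 0.3454676  -0.02811241  0.25068413] 0.04974775037354032 [-1.86972484e-01 -1.76920114e-01  2.02608875e+00 -2.40210695e-05
  1.29110950e+00 -1.91179786e-01] [0.99999029 0.00421408 0.00128618]
{"dx":0.0,"dy":0.0,"dz":-50.0,"wx":-0.093,"wy":0.000,"wz":0.000}
{"dx":0.0,"dy":0.0,"dz":-100.0,"wx":-0.186,"wy":0.000,"wz":0.000}
{"dx":0.0,"dy":0.0,"dz":-150.0,"wx":-0.279,"wy":0.000,"wz":0.000}
{"dx":22.0,"dy":11.9,"dz":-190.8,"wx":-0.367,"wy":0.000,"wz":0.000}
{"dx":44.0,"dy":23.8,"dz":-231.5,"wx":-0.455,"wy":0.000,"wz":0.000}
{"dx":66.0,"dy":35.7,"dz":-272.3,"wx":-0.543,"wy":0.000,"wz":0.000}
{"dx":88.0,"dy":47.6,"dz":-313.0,"wx":-0.631,"wy":0.000,"wz":0.000}
{"dx":110.0,"dy":59.5,"dz":-353.8,"wx":-0.719,"wy":0.000,"wz":0.000}
```

Call:
carry_out --targets '[{"hand": 50,"dx": 0,"dy": 0,"dz": -50,"wx": -0.093,"wy": 0,"wz": 0},{"hand": 50,"dx": 0,"dy": 0,"dz": -100,"wx": -0.186,"wy": 0,"wz": 0},{"hand": 50,"dx": 0,"dy": 0,"dz": -150,"wx": -0.279,"wy": 0,"wz": 0},{"hand": 50,"dx": 22,"dy": 12,"dz": -191,"wx": -0.367,"wy": 0,"wz": 0},{"hand": 50,"dx": 44,"dy": 24,"dz": -231,"wx": -0.455,"wy": 0,"wz": 0},{"hand": 50,"dx": 66,"dy": 36,"dz": -272,"wx": -0.543,"wy": 0,"wz": 0},{"hand": 50,"dx": 88,"dy": 48,"dz": -313,"wx": -0.631,"wy": 0,"wz": 0},{"hand": 50,"dx": 110,"dy": 60,"dz": -354,"wx": -0.719,"wy": 0,"wz": 0},{"hand": 50,"dx": 110,"dy": 60,"dz": -354,"wx": -0.719,"wy": 0,"wz": 0}]'

```text
time: 3.55
position: [0.4048, 0.3255, 0.1381]
tool_rot: [0.644, 0.29, 0.645, -0.292]
ft_force: [-0.2, -0.3, -0.0]
width: 0.0501
```

```bash
python3 - <<'E'
from h import *
st=manip.get_state();print(st["time"],st["position"],st["width"],rotm(st["tool_rot"])[:,1])
S={n:eyes.snapshot(n) for n in("side","top")}
a=S["top"]["image"][165:305,190:350];b=S["side"]["image"][195:295,255:385]
cv2.imwrite("pics/a1.png",cv2.resize(a,None,fx=4,fy=4,interpolation=cv2.INTER_CUBIC));cv2.imwrite("pics/a2.png",cv2.resize(b,None,fx=5,fy=5,interpolation=cv2.INTER_CUBIC))
rows([[.4045,.3238,z,41.2] for z in (.1,.062)])
E
```

```text
3.55 [0.40481029 0.3254939  0.13813777] 0.050133938392482334 [ 0.75048996  0.66087423 -0.00317316]
{"dx":40.1,"dy":-0.5,"dz":-0.3,"wx":-0.000,"wy":0.000,"wz":0.001}
{"dx":78.1,"dy":-0.5,"dz":-0.3,"wx":-0.000,"wy":0.000,"wz":0.001}
```

View pics/a1.png

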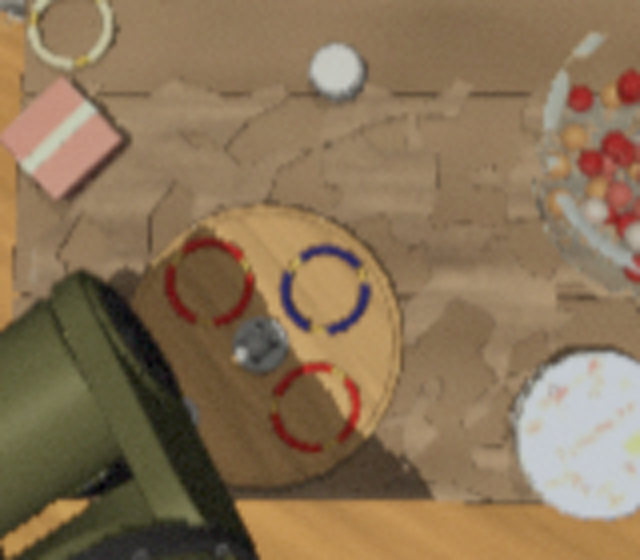

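View pics/a2.png

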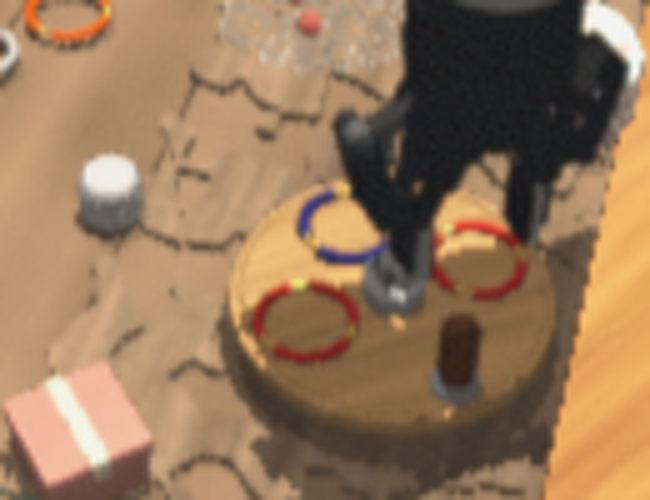

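The side view shows the fingers straddling above the knob (459,355 in the crop), with cap and stud clear. Now I descend and close.

Call:
carry_out --targets '[{"hand": 50,"dx": 30,"dy": 0,"dz": 0,"wx": 0,"wy": 0,"wz": 0},{"hand": 50,"dx": 60,"dy": 0,"dz": 0,"wx": 0,"wy": 0,"wz": 0},{"hand": 50,"dx": 77,"dy": 0,"dz": 0,"wx": 0,"wy": 0,"wz": 0},{"hand": 50,"dx": 77,"dy": 0,"dz": 0,"wx": 0,"wy": 0,"wz": 0}]' --force 30

```text
time: 4.15
position: [0.4053, 0.3236, 0.0633]
tool_rot: [0.644, 0.292, 0.644, -0.293]
ft_force: [-0.5, 0.1, 0.4]
width: 0.0496
```

```bash
python3 - <<'E'
from h import *
st=manip.get_state();print(st["time"],st["position"],st["ft_force"])
S={n:eyes.snapshot(n) for n in("side",)}
b=S["side"]["image"][195:295,255:385]
cv2.imwrite("pics/b2.png",cv2.resize(b,None,fx=5,fy=5,interpolation=cv2.INTER_CUBIC))
E
```

```text
4.15 [0.40525372 0.3235945  0.06325884] [-0.45229747  0.08914012  0.38311655]
```

View pics/b2.png

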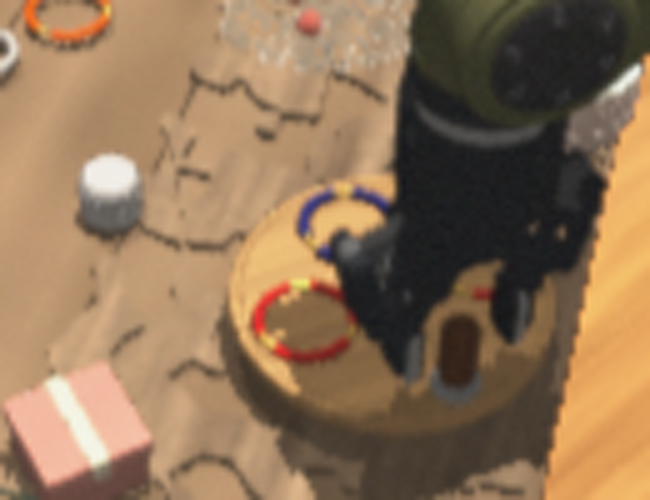

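The knob stands centred between the fingertips ((410,370) and (515,335) in the crop). Closing now.

Call:
carry_out --targets '[{"hand": 10,"dx": 0,"dy": 0,"dz": 0,"wx": 0,"wy": 0,"wz": 0},{"hand": 10,"dx": 0,"dy": 0,"dz": 0,"wx": 0,"wy": 0,"wz": 0},{"hand": 10,"dx": 0,"dy": 0,"dz": 0,"wx": 0,"wy": 0,"wz": 0},{"hand": 10,"dx": 0,"dy": 0,"dz": 0,"wx": 0,"wy": 0,"wz": 0}]' --force 30

```text
time: 4.7
position: [0.4058, 0.3244, 0.0643]
tool_rot: [0.644, 0.293, 0.644, -0.292]
ft_force: [-0.3, -1.0, 6.7]
width: 0.0184
```

```bash
cat > circ.py <<'E'
from h import *
import sys
C=np.array([float(sys.argv[1]),float(sys.argv[2])]);a0=float(sys.argv[3]);step=float(sys.argv[4]);n=int(sys.argv[5]);yaw=float(sys.argv[6]);r=float(sys.argv[7])
yr=np.radians(yaw);y=np.array([np.cos(yr),np.sin(yr)]);z=np.array([np.sin(yr),-np.cos(yr)])
# z=x cross y with x down
z=np.cross([0,0,-1],[y[0],y[1],0])[:2]
f=lambda a:C+r*np.array([np.cos(np.radians(a)),np.sin(np.radians(a))])
p0=f(a0)
for i in range(1,n+1):
    d=f(a0+step*i)-p0;print(i,a0+step*i,'dy %.0f dz %.0f'%(1000*d@y,1000*d@z))
st=manip.get_state();print(st["time"],st["position"],st["width"],st["ft_force"])
E
python3 - <<'E'
from h import *
st=manip.get_state();p=st["position"];print(p,st["width"],st["ft_force"])
d=p[:2]-np.array([.4475,.2755]);print(np.hypot(*d),np.degrees(np.arctan2(d[1],d[0])))
E
python3 circ.py .4475 .2755 131.5 20 12 41.3 .066
```

```text
[0.40578553 0.32441514 0.06434477] 0.018436371314986797 [-0.33199175 -0.96725125  6.72591781]
0.06428676856352104 130.45730039545052
1 151.5 dy -23 dz 4
2 171.5 dy -42 dz 16
3 191.5 dy -57 dz 33
4 211.5 dy -65 dz 55
5 231.5 dy -65 dz 78
6 251.5 dy -57 dz 99
7 271.5 dy -42 dz 117
8 291.5 dy -22 dz 128
9 311.5 dy 0 dz 132
10 331.5 dy 23 dz 128
11 351.5 dy 43 dz 116
12 371.5 dy 58 dz 99
4.7 [0.40578553 0.32441514 0.06434477] 0.018436371314986797 [-0.33199175 -0.96725125  6.72591781]
```

Call:
carry_out --targets '[{"hand": 10,"dx": -1,"dy": -12,"dz": 1,"wx": 0,"wy": 0,"wz": 0},{"hand": 10,"dx": -1,"dy": -23,"dz": 4,"wx": 0,"wy": 0,"wz": 0},{"hand": 10,"dx": -1,"dy": -33,"dz": 9,"wx": 0,"wy": 0,"wz": 0},{"hand": 10,"dx": -1,"dy": -42,"dz": 16,"wx": 0,"wy": 0,"wz": 0},{"hand": 10,"dx": -1,"dy": -42,"dz": 16,"wx": 0,"wy": 0,"wz": 0}]'

```text
time: 5.32
position: [0.384, 0.2837, 0.0644]
tool_rot: [0.644, 0.292, 0.644, -0.293]
ft_force: [-0.3, -0.9, 0.0]
width: 0.0193
```

```bash
python3 - <<'E'
from h import *
st=manip.get_state();p=st["position"];print(p,st["width"],st["ft_force"])
d=p[:2]-np.array([.4475,.2755]);print(np.hypot(*d),np.degrees(np.arctan2(d[1],d[0])))
S={n:eyes.snapshot(n) for n in("side",)}
b=S["side"]["image"][195:295,255:385]
cv2.imwrite("pics/c2.png",cv2.resize(b,None,fx=5,fy=5,interpolation=cv2.INTER_CUBIC))
E
python3 circ.py .4475 .2755 171.5 20 12 41.3 .066
```

```text
[0.38395113 0.28365092 0.06441761] 0.019250024976384162 [-0.31722614 -0.91260764  0.03683971]
0.06406946293465343 172.69101778244803
1 191.5 dy -15 dz 18
2 211.5 dy -22 dz 39
3 231.5 dy -22 dz 62
4 251.5 dy -14 dz 84
5 271.5 dy 0 dz 101
6 291.5 dy 20 dz 113
7 311.5 dy 43 dz 116
8 331.5 dy 65 dz 112
9 351.5 dy 85 dz 101
10 371.5 dy 100 dz 83
11 391.5 dy 108 dz 62
12 411.5 dy 108 dz 39
5.375 [0.38402744 0.28403844 0.06439139] 0.019028322669759314 [-0.53034152 -0.53974996  0.78707592]
```

View pics/c2.png

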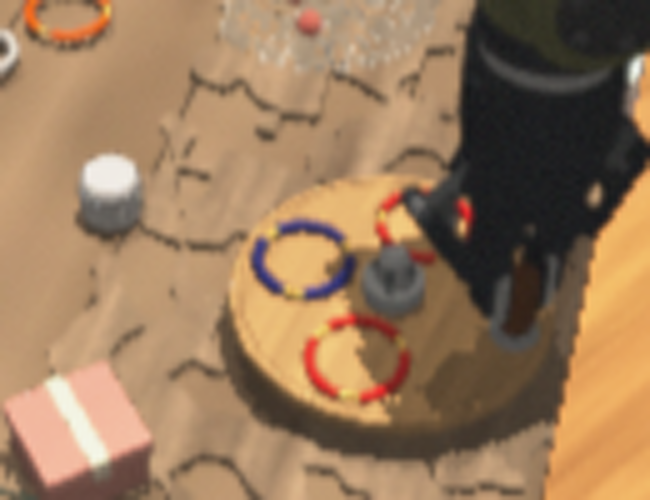

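The wheel turned with the knob (bangles shifted ~40°), and the forces are small. I continue.

Call:
carry_out --targets '[{"hand": 10,"dx": 0,"dy": -15,"dz": 18,"wx": 0,"wy": 0,"wz": 0},{"hand": 10,"dx": 0,"dy": -22,"dz": 39,"wx": 0,"wy": 0,"wz": 0},{"hand": 10,"dx": 0,"dy": -22,"dz": 39,"wx": 0,"wy": 0,"wz": 0}]'

```text
time: 5.75
position: [0.3934, 0.24, 0.0644]
tool_rot: [0.644, 0.292, 0.644, -0.293]
ft_force: [-3.1, -2.3, 4.7]
width: 0.0188
```

```bash
python3 - <<'E'
from h import *
st=manip.get_state();p=st["position"];print(p,st["width"],st["ft_force"])
d=p[:2]-np.array([.4475,.2755]);print(np.hypot(*d),np.degrees(np.arctan2(d[1],d[0])))
E
python3 circ.py .4475 .2755 211.5 20 12 41.3 .066
```

```text
[0.3934485  0.24000916 0.064353  ] 0.018780043715367258 [-3.13051358 -2.26342192  4.70483583]
0.06466192755205878 -146.7106357742505
1 231.5 dy 0 dz 23
2 251.5 dy 8 dz 44
3 271.5 dy 23 dz 62
4 291.5 dy 43 dz 73
5 311.5 dy 65 dz 77
6 331.5 dy 88 dz 73
7 351.5 dy 108 dz 62
8 371.5 dy 122 dz 44
9 391.5 dy 130 dz 22
10 411.5 dy 130 dz -0
11 431.5 dy 122 dz -22
12 451.5 dy 107 dz -39
5.75 [0.3934485  0.24000916 0.064353  ] 0.018780043715367258 [-3.13051358 -2.26342192  4.70483583]
```

Call:
carry_out --targets '[{"hand": 10,"dx": 0,"dy": 0,"dz": 23,"wx": 0,"wy": 0,"wz": 0},{"hand": 10,"dx": 0,"dy": 8,"dz": 44,"wx": 0,"wy": 0,"wz": 0},{"hand": 10,"dx": 0,"dy": 23,"dz": 62,"wx": 0,"wy": 0,"wz": 0},{"hand": 10,"dx": 0,"dy": 43,"dz": 73,"wx": 0,"wy": 0,"wz": 0},{"hand": 10,"dx": 0,"dy": 65,"dz": 77,"wx": 0,"wy": 0,"wz": 0},{"hand": 10,"dx": 0,"dy": 88,"dz": 73,"wx": 0,"wy": 0,"wz": 0},{"hand": 10,"dx": 0,"dy": 108,"dz": 62,"wx": 0,"wy": 0,"wz": 0},{"hand": 10,"dx": 0,"dy": 122,"dz": 44,"wx": 0,"wy": 0,"wz": 0},{"hand": 10,"dx": 0,"dy": 130,"dz": 22,"wx": 0,"wy": 0,"wz": 0},{"hand": 10,"dx": 0,"dy": 130,"dz": 22,"wx": 0,"wy": 0,"wz": 0}]'

```text
time: 7.0
position: [0.5042, 0.3118, 0.0644]
tool_rot: [0.644, 0.291, 0.645, -0.292]
ft_force: [-4.5, -1.0, 6.1]
width: 0.0188
```

```bash
python3 - <<'E'
from h import *
st=manip.get_state();p=st["position"];print(p,st["width"],st["ft_force"])
d=p[:2]-np.array([.4475,.2755]);print(np.hypot(*d),np.degrees(np.arctan2(d[1],d[0])))
S={n:eyes.snapshot(n) for n in("side",)}
b=S["side"]["image"][195:295,255:385]
cv2.imwrite("pics/d2.png",cv2.resize(b,None,fx=5,fy=5,interpolation=cv2.INTER_CUBIC))
E
python3 circ.py .4475 .2755 391.5 20 8 41.3 .066
```

```text
[0.5042279  0.31177952 0.06437393] 0.018846280881334297 [-4.52420336 -1.0185648   6.12229646]
0.06733689983947692 32.60037299114713
1 411.5 dy -0 dz -23
2 431.5 dy -8 dz -44
3 451.5 dy -23 dz -62
4 471.5 dy -43 dz -73
5 491.5 dy -65 dz -77
6 511.5 dy -88 dz -73
7 531.5 dy -108 dz -62
8 551.5 dy -122 dz -44
7.05 [0.50453103 0.31132589 0.06435283] 0.01888205498993371 [-3.81804138 -1.11847034  5.58911242]
```

View pics/d2.png

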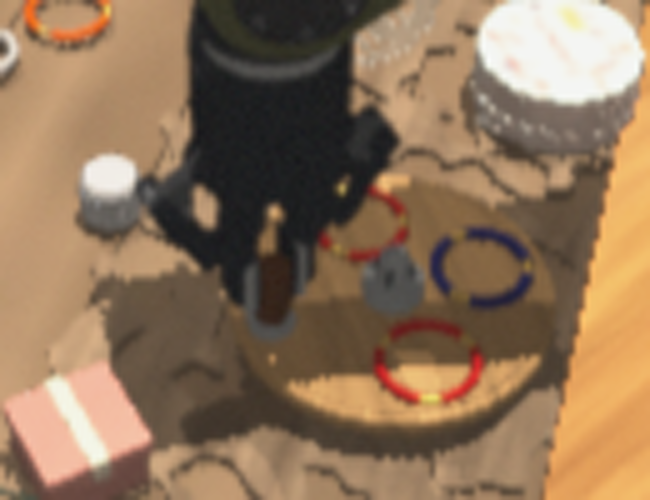

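Half-turn positions give radius 66.0 mm and the axle near (0.4485, 0.276), matching the vision estimate. Finishing the turn.

Call:
carry_out --targets '[{"hand": 10,"dx": 0,"dy": 0,"dz": -23,"wx": 0,"wy": 0,"wz": 0},{"hand": 10,"dx": 0,"dy": -8,"dz": -44,"wx": 0,"wy": 0,"wz": 0},{"hand": 10,"dx": 0,"dy": -23,"dz": -62,"wx": 0,"wy": 0,"wz": 0},{"hand": 10,"dx": 0,"dy": -43,"dz": -73,"wx": 0,"wy": 0,"wz": 0},{"hand": 10,"dx": 0,"dy": -65,"dz": -77,"wx": 0,"wy": 0,"wz": 0},{"hand": 10,"dx": 0,"dy": -88,"dz": -73,"wx": 0,"wy": 0,"wz": 0},{"hand": 10,"dx": 0,"dy": -88,"dz": -73,"wx": 0,"wy": 0,"wz": 0},{"hand": 10,"dx": 0,"dy": -88,"dz": -73,"wx": 0,"wy": 0,"wz": 0}]'

```text
time: 8.05
position: [0.3915, 0.3069, 0.0644]
tool_rot: [0.644, 0.292, 0.644, -0.292]
ft_force: [5.6, -3.0, 0.7]
width: 0.0189
```

```bash
python3 - <<'E'
from h import *
st=manip.get_state();p=st["position"];print(p,st["width"],st["ft_force"])
d=p[:2]-np.array([.4484,.2763]);print(np.hypot(*d),np.degrees(np.arctan2(d[1],d[0])))
S={n:eyes.snapshot(n) for n in("side",)}
b=S["side"]["image"][195:295,255:385]
cv2.imwrite("pics/e2.png",cv2.resize(b,None,fx=5,fy=5,interpolation=cv2.INTER_CUBIC))
E
```

```text
[0.39146162 0.30692716 0.06442264] 0.018900106295975532 [ 5.57733218 -3.03814349  0.72921559]
0.06465293878508575 151.72418571627597
```

View pics/e2.png

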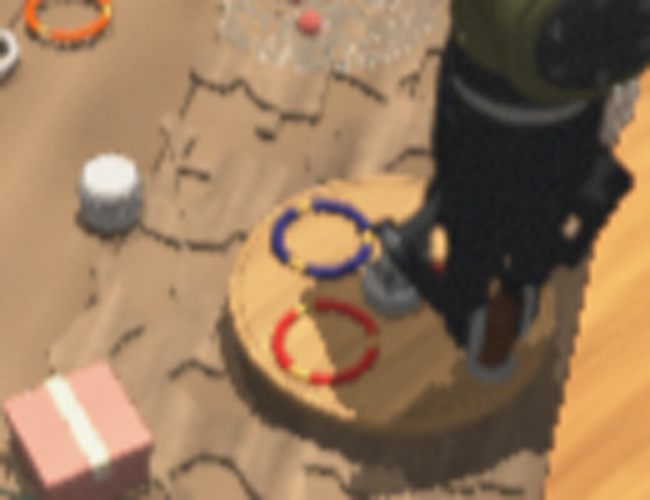

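```bash
python3 - <<'E'
from h import *
d=np.radians(-28-41.3);print(d,manip.get_state()["qpos"])
# remains in place; world target: knob position est along 152deg
E
```

```text
-1.2095131716320704 [ 5.91728845e-01  4.30415326e-01  1.83068713e+00 -9.50838110e-04
  8.79526062e-01 -1.26909060e-01]
```

Call:
carry_out --targets '[{"hand": 40,"dx": 0,"dy": 0,"dz": 0,"wx": 0,"wy": 0,"wz": 0},{"hand": 40,"dx": 0,"dy": 0,"dz": 0,"wx": 0,"wy": 0,"wz": 0},{"hand": 40,"dx": 0,"dy": 0,"dz": 0,"wx": 0.17,"wy": 0,"wz": 0},{"hand": 40,"dx": 0,"dy": 0,"dz": 0,"wx": 0.34,"wy": 0,"wz": 0},{"hand": 40,"dx": 0,"dy": 0,"dz": 0,"wx": 0.51,"wy": 0,"wz": 0},{"hand": 40,"dx": 0,"dy": 0,"dz": 0,"wx": 0.68,"wy": 0,"wz": 0},{"hand": 40,"dx": 0,"dy": 0,"dz": 0,"wx": 0.85,"wy": 0,"wz": 0},{"hand": 40,"dx": 0,"dy": 0,"dz": 0,"wx": 1.02,"wy": 0,"wz": 0},{"hand": 40,"dx": 0,"dy": 0,"dz": 0,"wx": 1.2,"wy": 0,"wz": 0},{"hand": 10,"dx": 0,"dy": 0,"dz": 0,"wx": 1.2,"wy": 0,"wz": 0},{"hand": 10,"dx": 0,"dy": 0,"dz": 0,"wx": 1.2,"wy": 0,"wz": 0},{"hand": 10,"dx": 0,"dy": 0,"dz": 0,"wx": 1.2,"wy": 0,"wz": 0}]' --force 30

```text
time: 9.6
position: [0.3889, 0.3081, 0.0646]
tool_rot: [-0.367, -0.603, -0.369, 0.605]
ft_force: [-25.7, 12.8, 15.5]
width: 0.0188
```

```bash
python3 - <<'E'
from h import *
st=manip.get_state();p=st["position"];y=rotm(st["tool_rot"])[:,1];print(p,st["width"],st["ft_force"],y,rotm(st["tool_rot"])[:,2])
d=p[:2]-np.array([.4484,.2763]);print(np.hypot(*d),np.degrees(np.arctan2(d[1],d[0])),abs(d@y[:2]))
E
```

```text
[0.38886392 0.30812221 0.06462047] 0.018761244807841877 [-25.66041987  12.77402265  15.51847183] [ 0.88913158 -0.45762704 -0.00474525] [-4.57628265e-01 -8.89143173e-01  8.88289927e-04]
0.06750701900315496 151.87536647742877 0.06749811105264135
```

Call:
carry_out --targets '[{"hand": 10,"dx": 0,"dy": -2,"dz": 0,"wx": 0,"wy": 0,"wz": 0},{"hand": 10,"dx": 0,"dy": -2,"dz": 0,"wx": 0,"wy": 0,"wz": 0}]'

```text
time: 9.85
position: [0.3886, 0.3085, 0.0647]
tool_rot: [-0.368, -0.603, -0.369, 0.604]
ft_force: [-11.5, 5.3, 9.1]
width: 0.0193
```

```bash
python3 - <<'E'
from h import *
st=manip.get_state();p=st["position"];y=rotm(st["tool_rot"])[:,1];print(p,st["width"],st["ft_force"],st["ft_force"]@y)
d=p[:2]-np.array([.4484,.2763]);print(np.hypot(*d),np.degrees(np.arctan2(d[1],d[0])),abs(d@y[:2]))
E
```

```text
[0.38858719 0.30848447 0.06471843] 0.01932505726314465 [-11.49873319   5.33619455   9.07997685] -12.680844775922308
0.06792210636619554 151.71590683151138 0.06791061308763964
```

Call:
carry_out --targets '[{"hand": 10,"dx": 0,"dy": -1.6,"dz": 0,"wx": 0,"wy": 0,"wz": 0},{"hand": 10,"dx": 0,"dy": -1.6,"dz": 0,"wx": 0,"wy": 0,"wz": 0}]'

```text
time: 10.1
position: [0.3883, 0.3087, 0.0647]
tool_rot: [0.368, 0.604, 0.368, -0.604]
ft_force: [-1.7, 0.1, 6.3]
width: 0.0191
```

```bash
python3 - <<'E'
from h import *
st=manip.get_state();p=st["position"];y=rotm(st["tool_rot"])[:,1];print(p,st["width"],st["ft_force"],st["ft_force"]@y,st["qpos"])
b=p[:2]@y[:2]/np.hypot(*y[:2])+.066
print(np.linalg.solve(np.array([[.751,.660],y[:2]]),[.51912,b]), np.degrees(np.arctan2(y[1],y[0])))
E
```

```text
[0.38832941 0.30865891 0.06473829] 0.019124504821171725 [-1.71342592  0.10290921  6.33135776] -1.566824932676086 [5.97703917e-01 4.27117313e-01 1.83480441e+00 9.13838220e-05
 8.78630375e-01 1.07442039e+00]
[0.44683192 0.27810489] -27.31719295245914
```

Axle fixed at (0.4468, 0.2781) with the knob exactly 66 mm away. I release and rise, then check the jar's height before going to the cap.

Call:
carry_out --targets '[{"hand": 45,"dx": 0,"dy": 0,"dz": 0,"wx": 0,"wy": 0,"wz": 0},{"hand": 45,"dx": 0,"dy": 0,"dz": 0,"wx": 0,"wy": 0,"wz": 0},{"hand": 45,"dx": -40,"dy": 0,"dz": 0,"wx": 0,"wy": 0,"wz": 0},{"hand": 60,"dx": -85,"dy": 0,"dz": 0,"wx": 0,"wy": 0,"wz": 0},{"hand": 60,"dx": -85,"dy": 0,"dz": 0,"wx": 0,"wy": 0,"wz": 0}]'

```text
time: 10.72
position: [0.3892, 0.309, 0.1521]
tool_rot: [0.367, 0.606, 0.367, -0.603]
ft_force: [0.1, -0.4, -0.5]
width: 0.0604
```

```bash
python3 - <<'E'
from h import *
S={n:eyes.snapshot(n) for n in("side","top")}
b=S["side"]["image"][130:300,240:400]
cv2.imwrite("pics/f2.png",cv2.resize(b,None,fx=3.5,fy=3.5,interpolation=cv2.INTER_CUBIC))
st=manip.get_state();print(st["time"],st["position"])
def proj(s,X):
    E=np.array(s["extrinsics"]);c=E[:3,:3].T@(np.array(X)-E[:3,3]);return s["fx"]*c[0]/c[2]+s["cx"],s["fy"]*c[1]/c[2]+s["cy"]
for z in(0,.05,.1,.15,.2):print(z,np.round(proj(S["side"],[.55,.04,z])),np.round(proj(S["top"],[.55,.04,z])))
A=np.array([*st["position"],-27.3]);B=np.array([.6163,.2365,.13,-27.3])
rows([A+(B-A)*i/5 for i in range(1,6)])
E
```

```text
10.825 [0.38801862 0.30813575 0.14891709]
0 [318. 197.] [352. 210.]
0.05 [319. 185.] [353. 208.]
0.1 [319. 172.] [354. 205.]
0.15 [320. 158.] [356. 202.]
0.2 [320. 143.] [358. 199.]
{"dx":3.8,"dy":47.1,"dz":-8.4,"wx":-0.004,"wy":0.000,"wz":0.000}
{"dx":7.6,"dy":94.2,"dz":-16.8,"wx":-0.004,"wy":0.000,"wz":0.000}
{"dx":11.3,"dy":141.3,"dz":-25.2,"wx":-0.004,"wy":0.000,"wz":0.000}
{"dx":15.1,"dy":188.4,"dz":-33.6,"wx":-0.004,"wy":0.000,"wz":0.000}
{"dx":18.9,"dy":235.5,"dz":-42.0,"wx":-0.004,"wy":0.000,"wz":0.000}
```

View pics/f2.png

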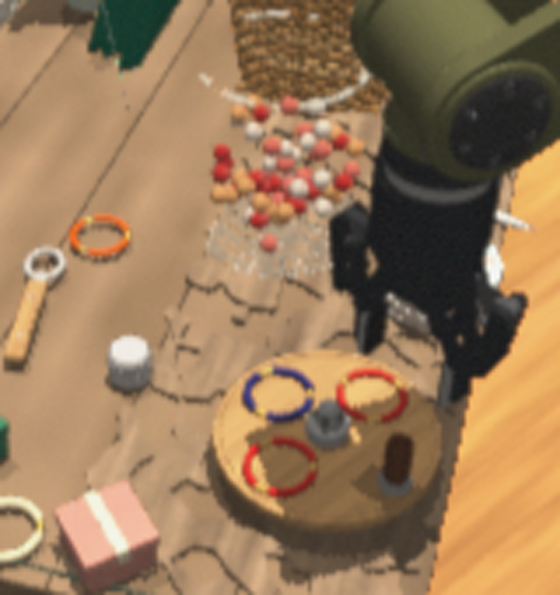

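Side view: the jar is roughly 0.12 m tall and the wrist passes above it; knob is free and the goods are in place. On to the cap.

Call:
carry_out --targets '[{"hand": 60,"dx": 0,"dy": 47,"dz": -8,"wx": 0,"wy": 0,"wz": 0},{"hand": 60,"dx": 5,"dy": 94,"dz": -17,"wx": 0,"wy": 0,"wz": 0},{"hand": 60,"dx": 10,"dy": 141,"dz": -25,"wx": 0,"wy": 0,"wz": 0},{"hand": 60,"dx": 15,"dy": 188,"dz": -34,"wx": 0,"wy": 0,"wz": 0},{"hand": 60,"dx": 19,"dy": 235,"dz": -42,"wx": 0,"wy": 0,"wz": 0},{"hand": 60,"dx": 60,"dy": 235,"dz": -42,"wx": 0,"wy": 0,"wz": 0},{"hand": 60,"dx": 60,"dy": 235,"dz": -42,"wx": 0,"wy": 0,"wz": 0}]'

```text
time: 11.7
position: [0.6139, 0.2358, 0.0843]
tool_rot: [-0.366, -0.602, -0.367, 0.608]
ft_force: [0.3, -0.2, 0.0]
width: 0.0601
```

```bash
python3 - <<'E'
from h import *
S={n:eyes.snapshot(n) for n in("side","top")}
b=S["side"]["image"][170:260,230:340];t=S["top"]["image"][140:240,210:340]
cv2.imwrite("pics/g.png",np.hstack([cv2.resize(b,(380,400),interpolation=cv2.INTER_CUBIC),cv2.resize(t,(400,400),interpolation=cv2.INTER_CUBIC)]))
st=manip.get_state();print(st["time"],st["position"],st["qpos"])
rows([[.6163,.2365,.023,-27.3]])
E
```

```text
11.8 [0.61554073 0.23697094 0.08917801] [3.11956138e-01 6.99880276e-01 1.31890665e+00 5.49870097e-05
 1.12413268e+00 7.92340715e-01]
{"dx":66.2,"dy":1.0,"dz":0.0,"wx":-0.004,"wy":0.001,"wz":0.001}
```

View pics/g.png

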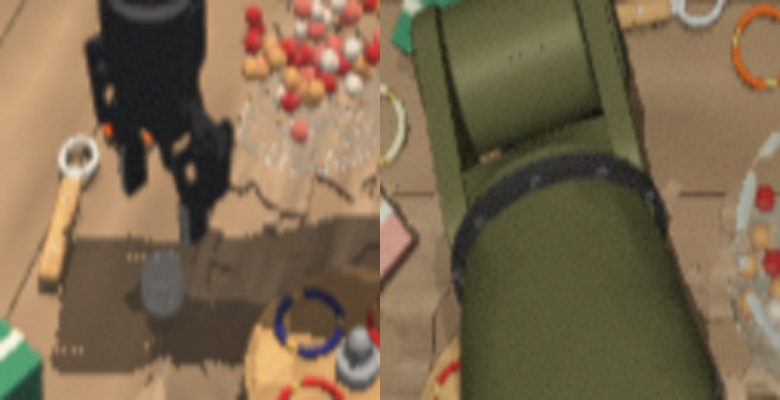

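Fingers straddle the cap (side crop (163,283)). Descend, centre it with a light grip in two directions.

Call:
carry_out --targets '[{"hand": 60,"dx": 30,"dy": 1,"dz": 0,"wx": 0,"wy": 0,"wz": 0},{"hand": 60,"dx": 55,"dy": 1,"dz": 0,"wx": 0,"wy": 0,"wz": 0},{"hand": 60,"dx": 64,"dy": 1,"dz": 0,"wx": 0,"wy": 0,"wz": 0},{"hand": 60,"dx": 64,"dy": 1,"dz": 0,"wx": 0,"wy": 0,"wz": 0},{"hand": 30,"dx": 64,"dy": 1,"dz": 0,"wx": 0,"wy": 0,"wz": 0},{"hand": 30,"dx": 64,"dy": 1,"dz": 0,"wx": 0,"wy": 0,"wz": 0},{"hand": 30,"dx": 64,"dy": 1,"dz": 0,"wx": 0,"wy": 0,"wz": 0}]' --force 20

```text
time: 12.68
position: [0.6174, 0.2365, 0.0268]
tool_rot: [0.367, 0.605, 0.366, -0.604]
ft_force: [-1.6, -1.0, 5.7]
width: 0.0333
```

```bash
python3 - <<'E'
from h import *
st=manip.get_state();print(st["time"],st["position"],st["qpos"],st["width"],st["ft_force"])
E
```

```text
12.675 [0.61742341 0.23654586 0.02683   ] [ 3.10489028e-01  7.84369541e-01  1.33660099e+00 -1.36141171e-05
  1.01864962e+00  7.91397909e-01] 0.03325182410184666 [-1.56502496 -1.00217362  5.71380024]
```

Call:
carry_out --targets '[{"hand": 50,"dx": 0,"dy": 0,"dz": 0,"wx": 0,"wy": 0,"wz": 0},{"hand": 50,"dx": 0,"dy": 0,"dz": 0,"wx": 0,"wy": 0,"wz": 0},{"hand": 50,"dx": 0,"dy": 0,"dz": 0,"wx": -0.18,"wy": 0,"wz": 0},{"hand": 50,"dx": 0,"dy": 0,"dz": 0,"wx": -0.36,"wy": 0,"wz": 0},{"hand": 50,"dx": 0,"dy": 0,"dz": 0,"wx": -0.54,"wy": 0,"wz": 0},{"hand": 50,"dx": 0,"dy": 0,"dz": 0,"wx": -0.72,"wy": 0,"wz": 0},{"hand": 50,"dx": 0,"dy": 0,"dz": 0,"wx": -0.9,"wy": 0,"wz": 0},{"hand": 50,"dx": 0,"dy": 0,"dz": 0,"wx": -1.08,"wy": 0,"wz": 0},{"hand": 50,"dx": 0,"dy": 0,"dz": 0,"wx": -1.26,"wy": 0,"wz": 0},{"hand": 50,"dx": 0,"dy": 0,"dz": 0,"wx": -1.44,"wy": 0,"wz": 0},{"hand": 50,"dx": 0,"dy": 0,"dz": 0,"wx": -1.57,"wy": 0,"wz": 0},{"hand": 50,"dx": 0,"dy": 0,"dz": 0,"wx": -1.57,"wy": 0,"wz": 0}]'

```text
time: 14.18
position: [0.6168, 0.2363, 0.0253]
tool_rot: [0.687, 0.169, 0.687, -0.169]
ft_force: [0.9, 0.5, 0.1]
width: 0.0501
```

Call:
carry_out --targets '[{"hand": 30,"dx": 0,"dy": 0,"dz": 0,"wx": 0,"wy": 0,"wz": 0},{"hand": 30,"dx": 0,"dy": 0,"dz": 0,"wx": 0,"wy": 0,"wz": 0},{"hand": 30,"dx": 0,"dy": 0,"dz": 0,"wx": 0,"wy": 0,"wz": 0}]' --force 20

```text
time: 14.55
position: [0.6169, 0.2363, 0.0254]
tool_rot: [0.687, 0.169, 0.687, -0.169]
ft_force: [-1.2, -0.0, 2.0]
width: 0.0329
```

Call:
carry_out --targets '[{"hand": 25,"dx": 0,"dy": 0,"dz": 0,"wx": 0,"wy": 0,"wz": 0},{"hand": 25,"dx": 0,"dy": 0,"dz": 0,"wx": 0,"wy": 0,"wz": 0},{"hand": 25,"dx": 0,"dy": 0,"dz": 0,"wx": 0,"wy": 0,"wz": 0}]' --force 100

```text
time: 14.92
position: [0.6172, 0.2364, 0.0259]
tool_rot: [0.687, 0.169, 0.686, -0.169]
ft_force: [-1.5, -0.7, 6.2]
width: 0.0305
```

```bash
python3 - <<'E'
from h import *
st=manip.get_state();print(st["time"],st["position"],st["qpos"],st["width"],st["ft_force"]);print(rotm(st["tool_rot"]))
p=st["position"]
A=np.array([*p[:2],.13,63]);A[2]=.13;B=np.array([.4468,.2781,.13,63])
R0=tgt(62.7)
rows([A]+[A+(B-A)*i/5 for i in range(1,6)]+[[.4468,.2781,.1,63]],pose0=[*p,62.7])
E
```

```text
14.925 [0.61718031 0.23640392 0.02588958] [ 3.10400437e-01  7.85584630e-01  1.33698588e+00 -2.62295113e-05
  1.01798906e+00 -7.78057821e-01] 0.030464785079071764 [-1.53467792 -0.71642266  6.17123331]
[[ 9.90524183e-04  4.63839220e-01  8.85918843e-01]
 [ 2.94286500e-04  8.85919105e-01 -4.63839685e-01]
 [-9.99999466e-01  7.20158381e-04  7.41022676e-04]]
{"dx":-104.1,"dy":0.0,"dz":0.0,"wx":-0.005,"wy":0.000,"wz":0.000}
{"dx":-104.1,"dy":-8.2,"dz":-34.1,"wx":-0.005,"wy":0.000,"wz":0.000}
{"dx":-104.1,"dy":-16.4,"dz":-68.2,"wx":-0.005,"wy":0.000,"wz":0.000}
{"dx":-104.1,"dy":-24.7,"dz":-102.3,"wx":-0.005,"wy":0.000,"wz":0.000}
{"dx":-104.1,"dy":-32.9,"dz":-136.4,"wx":-0.005,"wy":0.000,"wz":0.000}
{"dx":-104.1,"dy":-41.1,"dz":-170.5,"wx":-0.005,"wy":0.000,"wz":0.000}
{"dx":-74.1,"dy":-41.1,"dz":-170.5,"wx":-0.005,"wy":0.000,"wz":0.000}
```

Call:
carry_out --targets '[{"hand": 25,"dx": -30,"dy": 0,"dz": 0,"wx": 0,"wy": 0,"wz": 0},{"hand": 25,"dx": -65,"dy": 0,"dz": 0,"wx": 0,"wy": 0,"wz": 0},{"hand": 25,"dx": -104,"dy": 0,"dz": 0,"wx": 0,"wy": 0,"wz": 0},{"hand": 25,"dx": -104,"dy": -8,"dz": -34,"wx": 0,"wy": 0,"wz": 0},{"hand": 25,"dx": -104,"dy": -16.4,"dz": -68,"wx": 0,"wy": 0,"wz": 0},{"hand": 25,"dx": -104,"dy": -24.7,"dz": -102,"wx": 0,"wy": 0,"wz": 0},{"hand": 25,"dx": -104,"dy": -33,"dz": -136,"wx": 0,"wy": 0,"wz": 0},{"hand": 25,"dx": -104,"dy": -41,"dz": -170.5,"wx": 0,"wy": 0,"wz": 0},{"hand": 25,"dx": -74,"dy": -41,"dz": -170.5,"wx": 0,"wy": 0,"wz": 0},{"hand": 25,"dx": -74,"dy": -41,"dz": -170.5,"wx": 0,"wy": 0,"wz": 0},{"hand": 25,"dx": -74,"dy": -41,"dz": -170.5,"wx": 0,"wy": 0,"wz": 0}]'

```text
time: 16.3
position: [0.4473, 0.279, 0.1]
tool_rot: [0.687, 0.169, 0.687, -0.169]
ft_force: [-0.5, -0.6, -0.2]
width: 0.0307
```

```bash
python3 - <<'E'
from h import *
S={n:eyes.snapshot(n) for n in("side","top")}
b=S["side"]["image"][195:295,255:385];t=S["top"]["image"][140:300,190:340]
cv2.imwrite("pics/i.png",cv2.resize(b,None,fx=6,fy=6,interpolation=cv2.INTER_CUBIC))
st=manip.get_state();print(st["time"],st["position"],st["width"],st["ft_force"]);print(rotm(st["tool_rot"]))
rows([[.4468,.2781,.066,62.7]])
E
```

```text
16.4 [0.44739201 0.27903469 0.10016879] 0.03074077871041155 [ 1.2095501  -0.58897112 -1.05497077]
[[ 1.11430604e-03  4.63899843e-01  8.85886953e-01]
 [ 6.09074636e-04  8.85887024e-01 -4.63900646e-01]
 [-9.99999194e-01  1.05649856e-03  7.04599630e-04]]
{"dx":34.2,"dy":-1.1,"dz":-0.1,"wx":-0.006,"wy":0.001,"wz":-0.001}
```

View pics/i.png

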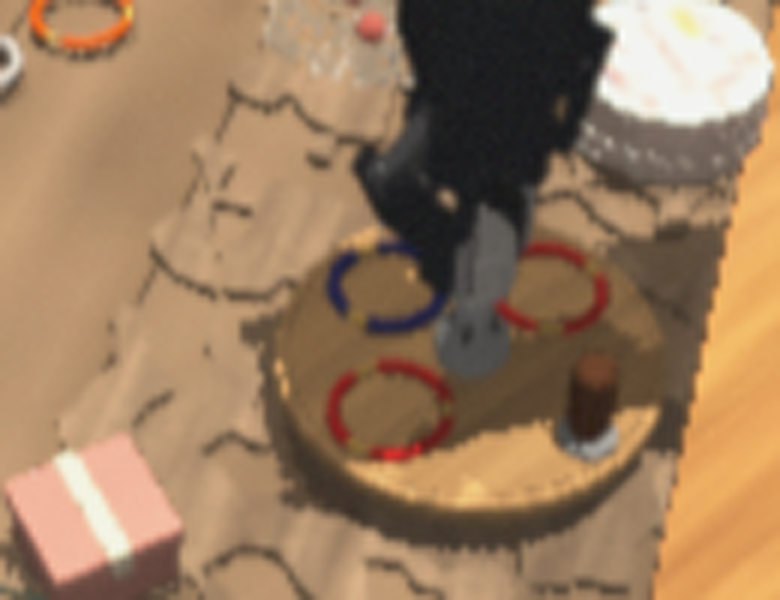

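The cap hangs upright over the stud (crop (475,340)). Lower it gently onto the taper first and read side forces.

Call:
carry_out --targets '[{"hand": 25,"dx": 6,"dy": -1.1,"dz": 0,"wx": 0,"wy": 0,"wz": 0},{"hand": 25,"dx": 12,"dy": -1.1,"dz": 0,"wx": 0,"wy": 0,"wz": 0},{"hand": 25,"dx": 18,"dy": -1.1,"dz": 0,"wx": 0,"wy": 0,"wz": 0},{"hand": 25,"dx": 22,"dy": -1.1,"dz": 0,"wx": 0,"wy": 0,"wz": 0},{"hand": 25,"dx": 22,"dy": -1.1,"dz": 0,"wx": 0,"wy": 0,"wz": 0}]'

```text
time: 17.02
position: [0.4461, 0.2779, 0.0769]
tool_rot: [0.687, 0.169, 0.687, -0.169]
ft_force: [-0.2, 0.3, -0.2]
width: 0.0308
```

```bash
python3 - <<'E'
from h import *
st=manip.get_state();print(st["time"],st["position"],st["width"],st["ft_force"],st["moment"])
E
```

```text
17.025 [0.44610693 0.27793462 0.07690986] 0.03077488693612355 [-0.166262    0.33673749 -0.23355632] [-0.00252335 -0.01003174  0.05295303]
```

No contact force 9 mm down the stud: well aligned. Now press.

Call:
carry_out --targets '[{"hand": 25,"dx": 3,"dy": 0,"dz": 0,"wx": 0,"wy": 0,"wz": 0},{"hand": 25,"dx": 6,"dy": 0,"dz": 0,"wx": 0,"wy": 0,"wz": 0},{"hand": 25,"dx": 8,"dy": 0,"dz": 0,"wx": 0,"wy": 0,"wz": 0},{"hand": 25,"dx": 10,"dy": 0,"dz": 0,"wx": 0,"wy": 0,"wz": 0},{"hand": 25,"dx": 12,"dy": 0,"dz": 0,"wx": 0,"wy": 0,"wz": 0},{"hand": 25,"dx": 12,"dy": 0,"dz": 0,"wx": 0,"wy": 0,"wz": 0}]'

```text
time: 17.77
position: [0.4463, 0.278, 0.0658]
tool_rot: [0.687, 0.169, 0.687, -0.169]
ft_force: [-4.3, -2.3, 10.5]
width: 0.0304
```

```bash
python3 - <<'E'
from h import *
st=manip.get_state();print(st["time"],st["position"],st["width"],st["ft_force"],st["moment"])
E
```

```text
17.775 [0.44630373 0.27803651 0.0658137 ] 0.030400248899072807 [-4.33216464 -2.2931546  10.53346677] [-0.36170975  0.67847033 -0.00492733]
```

Call:
carry_out --targets '[{"hand": 25,"dx": 1.5,"dy": 0,"dz": 0,"wx": 0,"wy": 0,"wz": 0},{"hand": 25,"dx": 2.5,"dy": 0,"dz": 0,"wx": 0,"wy": 0,"wz": 0},{"hand": 25,"dx": 2.5,"dy": 0,"dz": 0,"wx": 0,"wy": 0,"wz": 0},{"hand": 25,"dx": 2.5,"dy": 0,"dz": 0,"wx": 0,"wy": 0,"wz": 0}]' --force 120

```text
time: 18.27
position: [0.4464, 0.2781, 0.0657]
tool_rot: [0.687, 0.169, 0.686, -0.168]
ft_force: [-18.1, -9.3, 43.8]
width: 0.0305
```

```bash
python3 - <<'E'
from h import *
for i in range(1):
    S={n:eyes.snapshot(n) for n in("side","top")}
b=S["side"]["image"][195:295,255:385]
cv2.imwrite("pics/j.png",cv2.resize(b,None,fx=6,fy=6,interpolation=cv2.INTER_CUBIC))
st=manip.get_state();print(st["time"],st["position"],st["width"],st["ft_force"],st["moment"]);print(rotm(st["tool_rot"])[:,0])
E
```

```text
18.375 [0.4464297  0.27812308 0.06570437] 0.030119162060397147 [-17.83742076  -9.6942922   43.10319978] [-1.87199304  3.15650969 -0.02670177]
[ 8.51550033e-04  2.63920682e-04 -9.99999603e-01]
```

View pics/j.png

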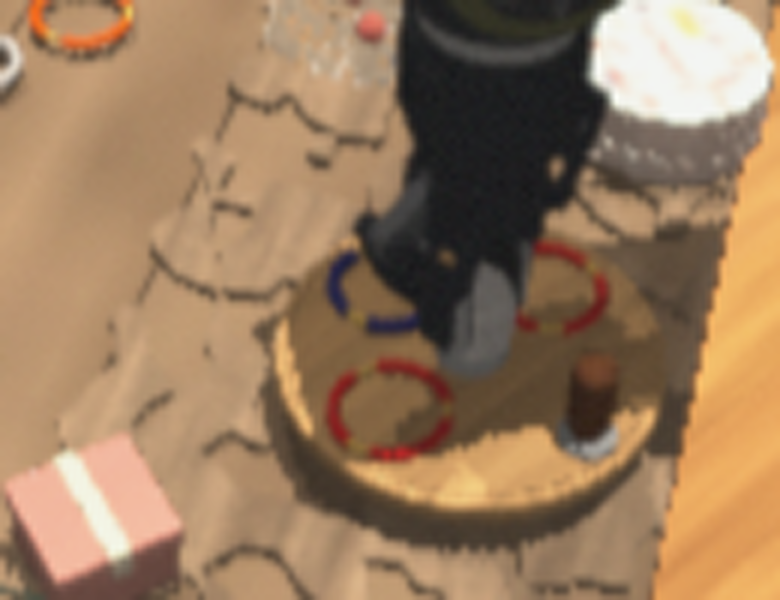

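The force rose to 43 N at a hard stop (far above the 18 N barb limit), with the TCP at 65.7 mm (65.9 expected): the cap is seated. I ease off to a moderate press.

Call:
carry_out --targets '[{"hand": 25,"dx": -1.2,"dy": 0,"dz": 0,"wx": 0,"wy": 0,"wz": 0},{"hand": 25,"dx": -1.2,"dy": 0,"dz": 0,"wx": 0,"wy": 0,"wz": 0},{"hand": 25,"dx": -1.2,"dy": 0,"dz": 0,"wx": 0,"wy": 0,"wz": 0},{"hand": 25,"dx": -1.2,"dy": 0,"dz": 0,"wx": 0,"wy": 0,"wz": 0}]'

```text
time: 18.88
position: [0.4464, 0.2781, 0.0658]
tool_rot: [0.687, 0.169, 0.687, -0.169]
ft_force: [-11.5, -6.2, 27.6]
width: 0.0304
```

```bash
python3 - <<'E'
from h import *
S={n:eyes.snapshot(n) for n in("side","top")}
cv2.imwrite("pics/k.png",S["top"]["image"])
st=manip.get_state();print(st["time"],st["position"],st["width"],st["ft_force"])
E
```

```text
18.975 [0.44637208 0.27807849 0.06578696] 0.030355611347140203 [-11.8701656   -6.07501636  28.67826493]
```

View pics/k.png

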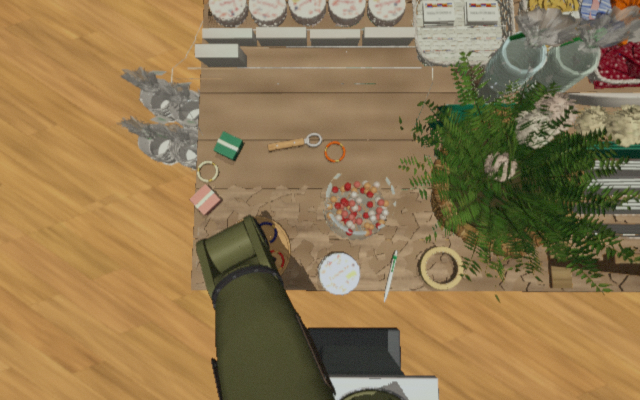

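The goods are all at their first pixel positions (boxes (228,146) and (205,199), opener (295,143), coasters (339,273)). The press holds steady at about 28 N. Handing in.

```bash
python3 -c "
from h import *
print(manip.close_job())
st=manip.get_state();print(st['time'],st['position'],st['ft_force'],st['width'])"
```

```text
the job is handed in; nothing more can be done
None
the job is handed in; nothing more can be done
```

I turned the turntable by its knob through about 380° anticlockwise (about 6.6 rad). I then gripped the hub cap and pressed it onto the stud, and handed the job in at about 19 s, still holding and pressing it. The hand-in gives no verdict.

**Last checks**
- **Seating:** the press met a hard stop at 43 N, well above the 18 N barb limit. The tool stood at z = 65.8 mm, against 65.9 mm expected with the cap home. Sideways it was within about 0.5 mm of the axle position I measured. The mouth itself was hidden by the fingers, so I judged seating from force and height.
- **Hold at the end:** I eased off to a steady press of about 28 N with a 120 N grip. The upward reading came with about 13 N of sideways force.
- **Bystanders:** none showed any movement in the last top picture.

**What disagreed**
- The side camera read heights 3–7 mm low. I found the axle by gripping the knob in two directions, and it came out 3 mm from the top camera's value in y. I used the gripped value.
- The finger opening read low, 30–33 mm on the 35 mm cap and about 19 mm on the 20 mm knob.
- The upward press briefly reached 43 N through the fingers. The 40 N limit is stated for the arm and gripper body, so I eased off as a precaution.

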